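Close the sample vials in order

TASK

Close three of the glass sample vials standing in the blue rack: with the fingertips, lightly push the green stopper down until it is fully home, then the yellow one, then the red one. Do not lift anything or press hard, and leave the white stopper up and the beaker, the tip box and the dish where they are; finish clear of everything.

Things in the scene. Friction and masses are not known exactly. Their poses are not given: they have to be found in the camera images.
- rack: Blue plastic block, 120 (its x) x 180 (its y) x 40 mm high, fixed to the bench; origin at the centre of its underside on the bench. It has six round holes, 30 mm wide and 30 mm deep, at x = -27.5 and +27.5 mm and y = -55, 0 and +55 mm. Four hold one vial each (which vial is where varies), two are empty.
- vial_green: Loose glass vial of the green stopper, 28 mm wide, 55 mm tall, about 60 g, standing in a rack hole with 1 mm to spare all round; origin at the centre of its underside (10 mm above the bench), z up. Its mouth is 65 mm above the bench, 25 mm above the rack's top.
- plug_green (a joint): How far the green stopper has been pushed down into its vial, in m: 0 = highest, 0.010 = fully home, rim on the vial's mouth. Starts between 0 and 0.002. It slides against about 2 N of friction and stays where it is left.
- green_top (a point): Centre of the flat top of the green stopper: a green rim 26 mm wide and 4 mm thick with a green springy crown 22 mm wide and 12 mm high on it, on a black stem. The top is 91 mm above the bench when fully up, 81 mm when the stopper is home. Pushed on past home with over 3 N the crown gives by 1 mm for every further 1 N, at most 10 mm, and springs back; over 20 N is too hard. It moves down with the stopper.
- vial_yellow: Loose glass vial of the yellow stopper, 28 mm wide, 55 mm tall, about 60 g, standing in a rack hole with 1 mm to spare all round; origin at the centre of its underside (10 mm above the bench), z up. Its mouth is 65 mm above the bench, 25 mm above the rack's top.
- plug_yellow (a joint): How far the yellow stopper has been pushed down into its vial, in m: 0 = highest, 0.010 = fully home, rim on the vial's mouth. Starts between 0 and 0.002. It slides against about 2 N of friction and stays where it is left.
- yellow_top (a point): Centre of the flat top of the yellow stopper: a yellow rim 26 mm wide and 4 mm thick with a yellow springy crown 22 mm wide and 12 mm high on it, on a black stem. The top is 91 mm above the bench when fully up, 81 mm when the stopper is home. Pushed on past home with over 3 N the crown gives by 1 mm for every further 1 N, at most 10 mm, and springs back; over 20 N is too hard. It moves down with the stopper.
- vial_red: Loose glass vial of the red stopper, 28 mm wide, 55 mm tall, about 60 g, standing in a rack hole with 1 mm to spare all round; origin at the centre of its underside (10 mm above the bench), z up. Its mouth is 65 mm above the bench, 25 mm above the rack's top.
- plug_red (a joint): How far the red stopper has been pushed down into its vial, in m: 0 = highest, 0.010 = fully home, rim on the vial's mouth. Starts between 0 and 0.002. It slides against about 2 N of friction and stays where it is left.
- red_top (a point): Centre of the flat top of the red stopper: a red rim 26 mm wide and 4 mm thick with a red springy crown 22 mm wide and 12 mm high on it, on a black stem. The top is 91 mm above the bench when fully up, 81 mm when the stopper is home. Pushed on past home with over 3 N the crown gives by 1 mm for every further 1 N, at most 10 mm, and springs back; over 20 N is too hard. It moves down with the stopper.
- vial_white: Loose glass vial of the white stopper, 28 mm wide, 55 mm tall, about 60 g, standing in a rack hole with 1 mm to spare all round; origin at the centre of its underside (10 mm above the bench), z up. Its mouth is 65 mm above the bench, 25 mm above the rack's top.
- plug_white (a joint): How far the white stopper has been pushed down into its vial, in m: 0 = highest, 0.010 = fully home, rim on the vial's mouth. Starts between 0 and 0.002. It slides against about 2 N of friction and stays where it is left. This one is to stay up.
- white_top (a point): Centre of the flat top of the white stopper: a white rim 26 mm wide and 4 mm thick with a white springy crown 22 mm wide and 12 mm high on it, on a black stem. The top is 91 mm above the bench when fully up, 81 mm when the stopper is home. Pushed on past home with over 3 N the crown gives by 1 mm for every further 1 N, at most 10 mm, and springs back; over 20 N is too hard. It moves down with the stopper.
- beaker: Loose small glass beaker beside the rack's +y end, 60 mm wide, 65 mm tall; origin under its centre. Bystander.
- tipbox: Loose closed box with a blue lid beside the rack's -y end, 85 x 120 x 51 mm high; origin under its centre. Bystander.
- dish: Loose white round dish with lid on the rack's +x side, 94 mm wide, 15 mm high; origin under its centre. Bystander.
Mind the look-alikes: they are no part of the job. What is shaped like the vial_yellow but orange or purple is not meant.

How it is judged:
By the outcome, as a careful person would: the job done as asked, in the order asked, and still so for the second after the job is handed in, with the robot touching nothing.
It also fails if it takes over 38 s, if anything falls off the work surface, if the arm or the gripper's body presses on something with over 40 N, if the wrist force passes 120 N, or if a joint passes its speed limit or range.

ROBOT

A 7-joint arm with a two-finger parallel gripper is mounted at the origin on the work surface. World frame = base frame: x ahead of the robot, y to its left, z up, the work surface at z = 0. Lengths are in mm, angles in rad, forces in N, time in s.
With the tool pointing down it reaches from about 350 to 900 mm from the base axis. Payload 19.9 kg.
Tool frame: the origin (TCP) lies midway between the tips of the shut fingers; the grasp point (between the pads) lies 19 mm behind it; z points along the fingers, y is the direction in which the jaws open and shut (so a half turn about z gives the same grasp; the last joint's range is limited). The gripper opens to 94 mm and grips with 3 to 60 N. Pads are 16 mm wide; open, the fingers measure 119 mm over their backs; the gripper's body (75 mm by 177 mm) begins 78 mm behind the grasp point.
Start: joints at [-1.192, 0.417, -0.01, 1.614, 0.005, 1.111, -0.053], TCP at [255.294, 570.459, 205.425] pointing down, gripper open.
Joint ranges: [-2.81, 2.81], [-0.39, 2.02], [-1.27, 1.25], [0.06, 2.57], [-1.19, 4.33], [0.19, 2], [-2.82, 2.82]. Speed limits (rad/s): [1.89, 1.89, 2.39, 2.39, 3.01, 3.01, 3.01].

INTERFACE

Orientations are given as a rotation vector (axis times angle).
In Python, from cell import arm gives the robot as it stands. The module is installed in compiled form; this text tells all that it offers.
- The arm moves only by the shell command python3 -m jog 'ROWS' [FORCE]. ROWS is JSON, a list of rows, each an object of numbers: "x", "y", "z": the shift along the tool's x, y, z in units of 40 mm (1.0 is 40 mm); "ax", "ay", "az": the turn, a rotation vector about the tool's x, y, z in units of 6 degrees (1.0 is 6 degrees); "fingers": the opening in per cent of the stroke, from 0 (shut) to 100 (fully open). A call has 1 to 12 rows; each row shifts and turns the commanded pose from where the row before left it, along the tool's axes as they then stand; what a row does not reach is not made up. A row lasts 1/12 s, in which the tool goes at most 41.7 mm and 7.16 degrees, less where a joint would pass 70% of its speed; a pose out of reach is approached as far as the arm can. A call is refused whole if a number of a shift passes 1 or a number of a turn 1, either way. A call with a gripper value outside its range is refused whole. The fingers move at their own pace and stop on an object; FORCE is the grip in N (left out, the last holds). Time passes only in rows, so rows that do not move let the fingers close. It gives the time, the measured TCP pose, the force and the opening at its end, in the units of the state.
- arm.get_obs(): the state, without advancing time (a new reading comes with each control period).
- arm.read_camera(name): name is "side" or "top" or "wrist"; returns a dict with "img" (400x640x3 uint8, blue, green, red), "fx", "fy", "cx", "cy" (pixels), "k1" (the pictures are not rectified: a ray, as slopes to the right and down, at radius r is drawn at 1 + k1 r^2 times it, then the intrinsics apply), "rvec" (rotation vector, rad) and "tvec" (3), from world to camera coordinates, as OpenCV has them. Camera axes: x right, y down, z forward; pixel columns grow to the right and rows downward; lengths in mm; the calibration is good to about 2 mm. A picture is of the moment at which its call begins. There is no depth.
- arm.job_done(): hands the job in, once; it reports no verdict.
The state is a dict: "clock": time; "qpos": joint angles; "qd": joint speeds; "joint_efforts": joint torques, N m; "ee_pos": TCP position; "orientation": TCP orientation; "contact_force": force on the tool from outside, world axes, zero at the start; "ft_torque": the same for the moment, N m; "gripper_width": finger opening in mm.
Only numpy, scipy, OpenCV 4.12 (cv2) and the standard library are available. Lean on these libraries where they do the work, as an engineer would, in place of code of your own. Each camera call takes 0.05 s, during which the arm holds its last target.

## Working session

There is one attempt and no reset: what is moved stays moved. The work goes in short steps, Python scripts to look and compute and a shell command to move; the robot and the scene stay as the last step left them, time stands still between calls to the robot, and variables do not carry over. Pictures are saved under pics/ and viewed, and the job is handed in when it is done.

```bash
mkdir -p pics
cat > h.py <<'E'
import numpy as np, cv2
from cell import arm
def cam(n):
    c=arm.read_camera(n); return c
def ray(c,u,v):
    xd=(u-c['cx'])/c['fx']; yd=(v-c['cy'])/c['fy']
    x,y=xd,yd
    for _ in range(30):
        s=1+c['k1']*(x*x+y*y); x,y=xd/s,yd/s
    R=cv2.Rodrigues(np.array(c['rvec'],float))[0]; t=np.array(c['tvec'],float).ravel()
    return -R.T@t, R.T@np.array([x,y,1.])
def atz(c,u,v,z):
    o,d=ray(c,u,v); return o+d*(z-o[2])/d[2]
def proj(c,p):
    R=cv2.Rodrigues(np.array(c['rvec'],float))[0]; q=R@np.array(p,float)+np.array(c['tvec'],float).ravel()
    x,y=q[:2]/q[2]; s=1+c['k1']*(x*x+y*y); return c['cx']+c['fx']*x*s, c['cy']+c['fy']*y*s
E
python3 - <<'E'
from h import *
import pickle
for n in ['top','side','wrist']:
    c=cam(n); cv2.imwrite(f'pics/{n}0.png',c['img']); pickle.dump(c,open(n+'0.pkl','wb'))
    print(n,c['fx'],c['k1'],ray(c,c['cx'],c['cy']))
o=arm.get_obs(); print({k:np.round(v,3) for k,v in o.items()})
print(cv2.Rodrigues(np.array(o['orientation']))[0].round(3))
E
```

```text
top 409.19914728005995 -0.01974424438009224 (array([458.51094396,  39.48314343, 787.22002606]), array([ 0.1772807 , -0.01978155, -0.98396151]))
side 445.3103631583125 0.0025085529299095806 (array([ 537.85626443, -838.61052447,  592.89785975]), array([ 0.05223158,  0.86055782, -0.50666764]))
wrist 288.62391452255594 -0.05006693930144871 (array([178.91823323, 604.05920717, 384.24886279]), array([ 0.25672875, -0.11629967, -0.95946065]))
{'clock': np.float64(0.15), 'qpos': array([-1.191,  0.418, -0.01 ,  1.614,  0.005,  1.111, -0.053]), 'qd': array([-0.002, -0.002,  0.   , -0.002, -0.   , -0.002, -0.001]), 'joint_efforts': array([ 1.0000e-03, -8.5153e+01,  6.3900e-01, -4.2614e+01, -4.9000e-02,
        1.7000e-02,  0.0000e+00]), 'ee_pos': array([255.208, 570.222, 204.971]), 'orientation': array([-6.560e-01, -3.072e+00,  1.000e-03]), 'contact_force': array([ 0.169, -0.414,  0.244]), 'ft_torque': array([-0.054,  0.024,  0.02 ]), 'gripper_width': np.float64(93.975)}
[[-0.913  0.408 -0.   ]
 [ 0.408  0.913 -0.001]
 [-0.    -0.001 -1.   ]]
```

View pics/top0.png

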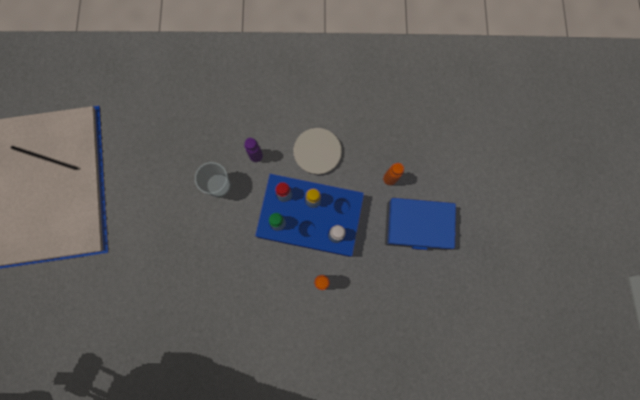

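View pics/side0.png

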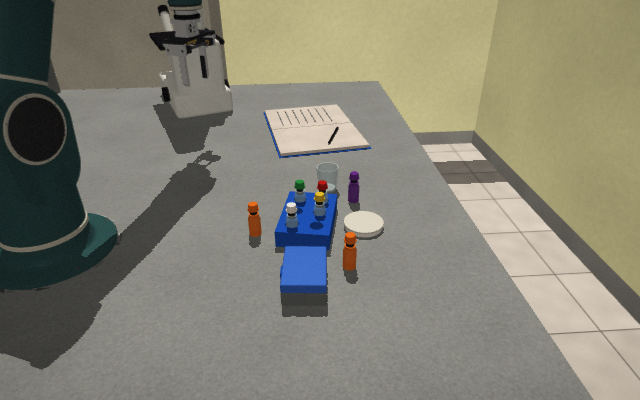

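The top view shows the red stopper at about (283,188), yellow (313,195), green (276,219) and white (338,232). There are orange and purple look-alikes around the rack. In the side view, green is at (300,185), red (322,186), yellow (320,198) and white (291,208).

```bash
cat > m.py <<'E'
from h import *
import pickle
T=pickle.load(open('top0.pkl','rb'));S=pickle.load(open('side0.pkl','rb'))
rng={'green':((50,120),(276,219),(300,185)),'yellow':((22,33),(313,195),(320,198)),'red':((-6,5),(283,188),(322,186)),'white':(None,(338,232),(291,208))}
def seg(c,name,g):
    hsv=cv2.cvtColor(c['img'],cv2.COLOR_BGR2HSV).astype(int)
    r=rng[name][0]; h=hsv[...,0]; h=np.where(h>170,h-180,h)
    m=(hsv[...,2]>120)&(hsv[...,1]<60) if r is None else (h>=r[0])&(h<=r[1])&(hsv[...,1]>110)&(hsv[...,2]>50)
    w=np.zeros_like(m);w[g[1]-16:g[1]+17,g[0]-14:g[0]+15]=1
    n,l,st,ce=cv2.connectedComponentsWithStats((m&w).astype(np.uint8))
    i=1+np.argmax(st[1:,4]); return ce[i],st[i]
for n,(r,gt,gs) in rng.items():
    ct,st=seg(T,n,gt);cs,ss=seg(S,n,gs)
    # triangulate centroid
    o1,d1=ray(T,*ct);o2,d2=ray(S,*cs)
    A=np.stack([d1,-d2],1);k=np.linalg.lstsq(A,o2-o1,rcond=None)[0]
    p1=o1+d1*k[0];p2=o2+d2*k[1]
    print(n,ct.round(1),st,cs.round(1),ss,'tri',((p1+p2)/2).round(1),'gap',np.linalg.norm(p1-p2).round(1),'top@z86',atz(T,*ct,86).round(1))
E
python3 m.py
python3 - <<'E'
import cv2
i=cv2.imread('pics/top0.png')[160:270,240:380];cv2.imwrite('pics/tc.png',cv2.resize(i,None,fx=5,fy=5,interpolation=cv2.INTER_CUBIC))
i=cv2.imread('pics/side0.png')[150:310,240:400];cv2.imwrite('pics/sc.png',cv2.resize(i,None,fx=3.7,fy=3.7,interpolation=cv2.INTER_CUBIC))
E
```

```text
green [275.8 218.7] [262 203  29  33 904] [309.  196.5] [303 192  12  10  95] tri [570.9 104.2  42.7] gap 17.0 top@z86 [556.3 100.   86. ]
yellow [312.4 195.5] [307 190  12  13 118] [319.1 196.3] [314 191  11  11  93] tri [598.7  37.   82.6] gap 1.4 top@z86 [597.3  37.   86. ]
red [282.3 189.5] [277 183  12  14 129] [321.9 185.1] [317 180  11  11  89] tri [609.4  90.   82.2] gap 1.6 top@z86 [607.8  89.7  86. ]
white [336.8 231.8] [331 225  13  14 138] [280.6 202.2] [277 192  12  31 197] tri [522.5  -5.2  98.1] gap 20.1 top@z86 [533.8  -5.2  86. ]
```

View pics/tc.png

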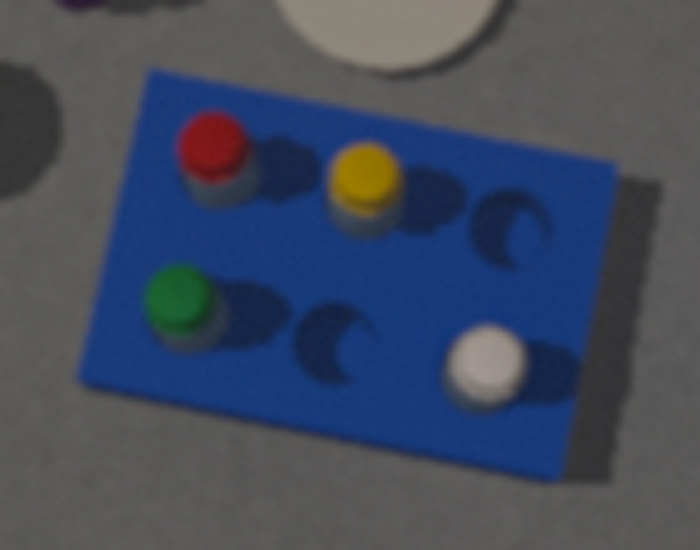

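View pics/sc.png

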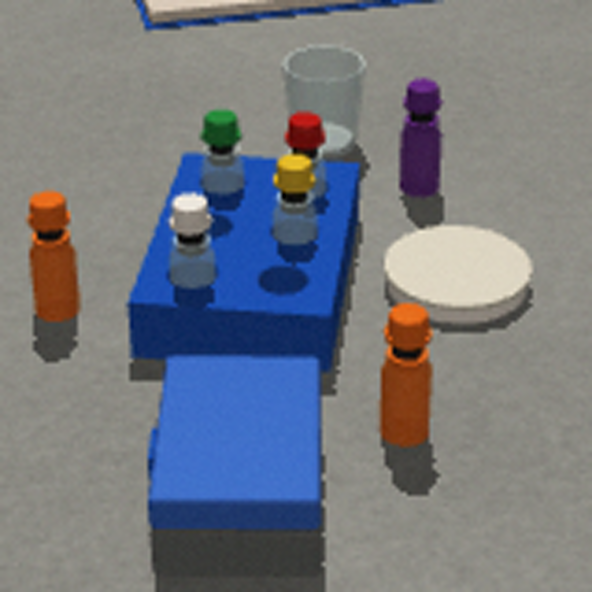

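```bash
sed -i "s/((50,120),/((50,88),/; s/(None,(338,232),(291,208))/(None,(338,232),(291,203))/; s/\[g\[1\]-16:g\[1\]+17,g\[0\]-14:g\[0\]+15\]/[g[1]-11:g[1]+12,g[0]-9:g[0]+10]/" m.py
cat >> m.py <<'E'
print('rack')
cs=[]
for u,v in [(150,70),(617,163),(562,480),(80,382)]:
    p=atz(T,(u+.5)/5-.5+240,(v+.5)/5-.5+160,40);cs.append(p[:2]);print(p.round(1))
cs=np.array(cs); print([np.linalg.norm(cs[i]-cs[i-1]).round(1) for i in range(4)])
# corners: +x+y, +x-y, -x-y, -x+y
M=np.array([(60,90),(60,-90),(-60,-90),(-60,90)],float)
mc=cs.mean(0);U,_,Vt=np.linalg.svd(M.T@(cs-mc));R=Vt.T@U.T
print('yaw',np.degrees(np.arctan2(R[1,0],R[0,0])),mc,'res',(cs-mc-M@R.T).round(1).tolist())
for n,h in dict(red=(27.5,55),yellow=(27.5,0),green=(-27.5,55),white=(-27.5,-55)).items(): print(n,(mc+R@np.array(h)).round(1))
E
python3 m.py
```

```text
green [275.4 219.6] [269 213  14  14 152] [299.3 184.3] [295 180  10  10  80] tri [556.  101.1  80.9] gap 1.3 top@z86 [554.6 100.6  86. ]
yellow [312.4 195.5] [307 190  12  13 118] [319.1 196.3] [314 191  11  11  93] tri [598.7  37.   82.6] gap 1.4 top@z86 [597.3  37.   86. ]
red [282.3 189.5] [277 183  12  14 129] [321.9 185.1] [317 180  11  11  89] tri [609.4  90.   82.2] gap 1.6 top@z86 [607.8  89.7  86. ]
white [336.8 231.8] [331 225  13  14 138] [290.9 207.5] [286 202  11  11  97] tri [534.3  -5.4  81.9] gap 0.1 top@z86 [533.8  -5.2  86. ]
rack
[647.9 117.3  40. ]
[613.2 -57.7  40. ]
[495.4 -35.5  40. ]
[530.7 140.2  40. ]
[np.float64(119.5), np.float64(178.4), np.float64(119.8), np.float64(179.2)]
yaw -11.158672862129343 [571.79647131  41.09008765] res [[-0.1, -0.5], [-0.1, 1.2], [-0.1, 0.1], [0.3, -0.8]]
red [609.4  89.7]
yellow [598.8  35.8]
green [555.5 100.4]
white [534.2  -7.5]
```

The triangulated tops and the rack-hole pattern agree within about 1.5 mm, except white at 2 mm. The heights are also plausible. Next I shut the fingers and move over, staying high.

```bash
cat > go.py <<'E'
import sys
from h import *
o=arm.get_obs();t=np.array([float(a) for a in sys.argv[1:4]])
R=cv2.Rodrigues(np.array(o['orientation']))[0]
print('clock',o['clock'].__round__(2),'pos',np.round(o['ee_pos'],1),'F',np.round(o['contact_force'],1),'w',round(float(o['gripper_width']),1),'tilt',np.round(R[:,2],3))
print('units',(R.T@(t-np.array(o['ee_pos']))/40).round(3))
E
python3 -m jog '[{"x":-0.3,"y":-0.2,"fingers":0},{"x":-0.6,"y":-0.4},{"x":-0.6,"y":-0.4},{"x":-0.6,"y":-0.4},{"x":-0.6,"y":-0.4},{"x":-0.6,"y":-0.4},{"x":-0.6,"y":-0.4},{"x":-0.6,"y":-0.4},{"x":-0.6,"y":-0.4},{"x":-0.6,"y":-0.4},{"x":-0.6,"y":-0.4},{"x":-0.3,"y":-0.2}]' 20; python3 go.py 555.5 100.5 130
```

```text
clock 0.15 pos [255.2 570.2 205. ] F [ 0.2 -0.4  0.2] w 94.0 tilt [-0.    -0.001 -1.   ]
units [-11.649  -7.65    1.882]schema error: expected keys x, y, z, ax, ay, az, fingers
```

```bash
python3 -m jog '[{"x":-0.3,"y":-0.2,"z":0,"ax":0,"ay":0,"az":0,"fingers":0},{"x":-0.6,"y":-0.4,"z":0,"ax":0,"ay":0,"az":0,"fingers":0},{"x":-0.6,"y":-0.4,"z":0,"ax":0,"ay":0,"az":0,"fingers":0},{"x":-0.6,"y":-0.4,"z":0,"ax":0,"ay":0,"az":0,"fingers":0},{"x":-0.6,"y":-0.4,"z":0,"ax":0,"ay":0,"az":0,"fingers":0},{"x":-0.6,"y":-0.4,"z":0,"ax":0,"ay":0,"az":0,"fingers":0},{"x":-0.6,"y":-0.4,"z":0,"ax":0,"ay":0,"az":0,"fingers":0},{"x":-0.6,"y":-0.4,"z":0,"ax":0,"ay":0,"az":0,"fingers":0},{"x":-0.6,"y":-0.4,"z":0,"ax":0,"ay":0,"az":0,"fingers":0},{"x":-0.6,"y":-0.4,"z":0,"ax":0,"ay":0,"az":0,"fingers":0},{"x":-0.6,"y":-0.4,"z":0,"ax":0,"ay":0,"az":0,"fingers":0},{"x":-0.3,"y":-0.2,"z":0,"ax":0,"ay":0,"az":0,"fingers":0}]' 20; python3 go.py 555.5 100.5 130
```

```text
clock: 1.15
ee_pos: [426.1, 298.1, 205.5]
orientation: [0.661, 3.071, -0.001]
contact_force: [1.4, 0.0, 0.1]
gripper_width: 17.2
clock 1.15 pos [426.1 298.1 205.5] F [1.4 0.  0.1] w 17.2 tilt [ 0.    -0.001 -1.   ]
units [-4.98  -3.169  1.892]
```

```bash
python3 -m jog '[{"x":-0.3,"y":-0.2,"z":0,"ax":0,"ay":0,"az":0,"fingers":0},{"x":-0.6,"y":-0.4,"z":0,"ax":0,"ay":0,"az":0,"fingers":0},{"x":-0.6,"y":-0.4,"z":0,"ax":0,"ay":0,"az":0,"fingers":0},{"x":-0.6,"y":-0.4,"z":0,"ax":0,"ay":0,"az":0,"fingers":0},{"x":-0.6,"y":-0.4,"z":0.2,"ax":0,"ay":0,"az":0,"fingers":0},{"x":-0.6,"y":-0.4,"z":0.3,"ax":0,"ay":0,"az":0,"fingers":0},{"x":-0.6,"y":-0.4,"z":0.3,"ax":0,"ay":0,"az":0,"fingers":0},{"x":-0.6,"y":-0.4,"z":0.3,"ax":0,"ay":0,"az":0,"fingers":0},{"x":-0.5,"y":-0.2,"z":0.3,"ax":0,"ay":0,"az":0,"fingers":0},{"x":0,"y":0,"z":0.1,"ax":0,"ay":0,"az":0,"fingers":0},{"x":0,"y":0,"z":0,"ax":0,"ay":0,"az":0,"fingers":0},{"x":0,"y":0,"z":0,"ax":0,"ay":0,"az":0,"fingers":0}]'; python3 go.py 555.5 100.5 110
python3 - <<'E'
from h import *
c=cam('top');cv2.imwrite('pics/t1.png',cv2.resize(c['img'][140:290,220:400],None,fx=4,fy=4))
c=cam('wrist');cv2.imwrite('pics/w1.png',c['img'])
c=cam('side');cv2.imwrite('pics/s1.png',cv2.resize(c['img'][120:280,220:400],None,fx=4,fy=3.7))
E
```

```text
clock: 2.15
ee_pos: [554.1, 103.5, 145.4]
orientation: [-0.656, -3.072, 0.0]
contact_force: [-0.7, 0.5, 0.1]
gripper_width: 0.6
clock 2.15 pos [554.1 103.5 145.4] F [-0.7  0.5  0.1] w 0.6 tilt [-0.001 -0.    -1.   ]
units [-0.063 -0.054  0.885]
```

View pics/w1.png

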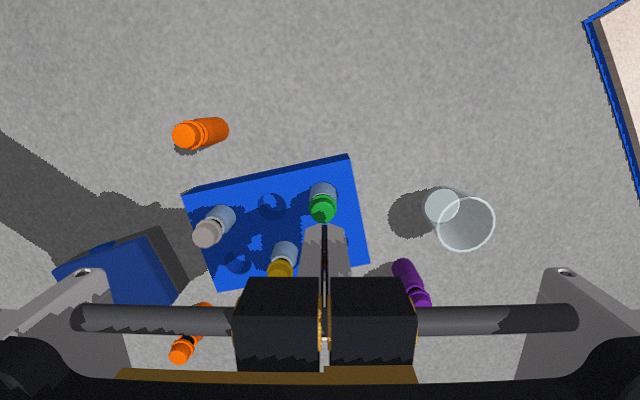

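View pics/s1.png

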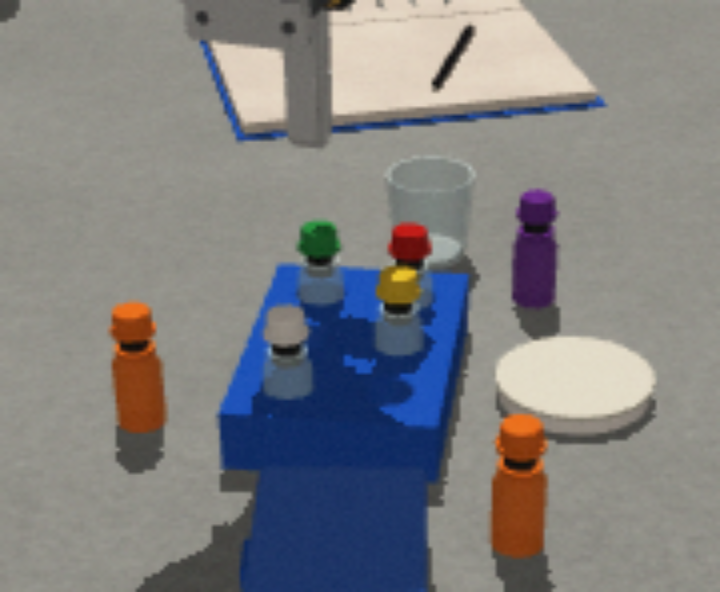

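The side view shows the shut fingertips directly above the green stopper at (320,240) in the crop. The wrist view has the tips at (324,228), just beside green at (322,205), with nothing else in the way. Now I descend to just above it.

```bash
python3 -m jog '[{"x":-0.06,"y":-0.05,"z":0.3,"ax":0,"ay":0,"az":0,"fingers":0},{"x":0,"y":0,"z":0.3,"ax":0,"ay":0,"az":0,"fingers":0},{"x":0,"y":0,"z":0.3,"ax":0,"ay":0,"az":0,"fingers":0},{"x":0,"y":0,"z":0.2,"ax":0,"ay":0,"az":0,"fingers":0},{"x":0,"y":0,"z":0,"ax":0,"ay":0,"az":0,"fingers":0},{"x":0,"y":0,"z":0,"ax":0,"ay":0,"az":0,"fingers":0}]'; python3 go.py 555.5 100.5 77
```

```text
clock: 2.8
ee_pos: [555.7, 100.6, 100.8]
orientation: [-0.656, -3.071, 0.001]
contact_force: [-0.4, 0.1, 0.6]
gripper_width: 0.5
clock 2.8 pos [555.7 100.6 100.8] F [-0.4  0.1  0.6] w 0.5 tilt [-0.001 -0.    -1.   ]
units [ 0.003 -0.003  0.596]
```

```bash
python3 -m jog '[{"x":0,"y":0,"z":0.08,"ax":0,"ay":0,"az":0,"fingers":0},{"x":0,"y":0,"z":0.08,"ax":0,"ay":0,"az":0,"fingers":0},{"x":0,"y":0,"z":0.06,"ax":0,"ay":0,"az":0,"fingers":0},{"x":0,"y":0,"z":0.06,"ax":0,"ay":0,"az":0,"fingers":0},{"x":0,"y":0,"z":0.06,"ax":0,"ay":0,"az":0,"fingers":0},{"x":0,"y":0,"z":0.06,"ax":0,"ay":0,"az":0,"fingers":0},{"x":0,"y":0,"z":0.05,"ax":0,"ay":0,"az":0,"fingers":0},{"x":0,"y":0,"z":0,"ax":0,"ay":0,"az":0,"fingers":0},{"x":0,"y":0,"z":0,"ax":0,"ay":0,"az":0,"fingers":0}]'; python3 go.py 555.5 100.5 77
```

```text
clock: 3.55
ee_pos: [555.9, 100.6, 83.3]
orientation: [-0.656, -3.072, 0.0]
contact_force: [-0.3, -0.3, 0.7]
gripper_width: 0.6
clock 3.55 pos [555.9 100.6  83.3] F [-0.3 -0.3  0.7] w 0.6 tilt [-0. -0. -1.]
units [ 0.009 -0.006  0.159]
```

```bash
python3 -m jog '[{"x":0,"y":0,"z":0.05,"ax":0,"ay":0,"az":0,"fingers":0},{"x":0,"y":0,"z":0.05,"ax":0,"ay":0,"az":0,"fingers":0},{"x":0,"y":0,"z":0.05,"ax":0,"ay":0,"az":0,"fingers":0},{"x":0,"y":0,"z":0,"ax":0,"ay":0,"az":0,"fingers":0},{"x":0,"y":0,"z":0,"ax":0,"ay":0,"az":0,"fingers":0},{"x":0,"y":0,"z":0,"ax":0,"ay":0,"az":0,"fingers":0}]'; python3 go.py 555.5 100.5 76
python3 - <<'E'
from h import *
c=cam('side');cv2.imwrite('pics/s2.png',cv2.resize(c['img'][160:240,260:360],None,fx=7,fy=7))
E
```

```text
clock: 4.05
ee_pos: [556.3, 100.6, 77.6]
orientation: [0.656, 3.072, 0.0]
contact_force: [-1.2, 0.3, 6.8]
gripper_width: 0.5
clock 4.05 pos [556.3 100.6  77.6] F [-1.2  0.3  6.8] w 0.5 tilt [ 0.  0. -1.]
units [ 0.016 -0.01   0.041]
```

View pics/s2.png

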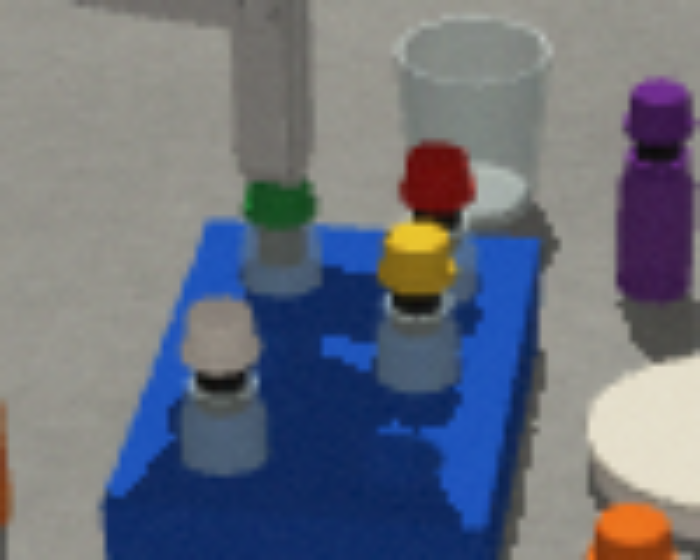

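The force is 6.8 N at z = 77.6, which matches a stopper that is home with its crown compressed about 3.5 mm. In the picture, green's rim (280,205) sits on the glass with no black stem visible. Next I lift and move to yellow.

```bash
python3 -m jog '[{"x":0,"y":0,"z":-0.1,"ax":0,"ay":0,"az":0,"fingers":0},{"x":0,"y":0,"z":-0.3,"ax":0,"ay":0,"az":0,"fingers":0},{"x":0,"y":0,"z":-0.4,"ax":0,"ay":0,"az":0,"fingers":0},{"x":0,"y":0,"z":-0.2,"ax":0,"ay":0,"az":0,"fingers":0},{"x":-0.3,"y":-0.2,"z":0,"ax":0,"ay":0,"az":0,"fingers":0},{"x":-0.4,"y":-0.2,"z":0,"ax":0,"ay":0,"az":0,"fingers":0},{"x":-0.5,"y":-0.3,"z":0,"ax":0,"ay":0,"az":0,"fingers":0},{"x":-0.4,"y":-0.3,"z":0,"ax":0,"ay":0,"az":0,"fingers":0},{"x":0,"y":0,"z":0,"ax":0,"ay":0,"az":0,"fingers":0},{"x":0,"y":0,"z":0,"ax":0,"ay":0,"az":0,"fingers":0}]'; python3 go.py 598.3 36.5 100
python3 - <<'E'
from h import *
c=cam('side');cv2.imwrite('pics/s3.png',cv2.resize(c['img'][140:240,260:360],None,fx=6,fy=6))
c=cam('top');cv2.imwrite('pics/t3.png',cv2.resize(c['img'][150:270,240:380],None,fx=5,fy=5))
E
```

```text
clock: 4.93
ee_pos: [598.2, 37.1, 117.7]
orientation: [0.659, 3.072, -0.001]
contact_force: [-0.2, 0.6, 0.1]
gripper_width: 0.5
clock 4.93 pos [598.2  37.1 117.7] F [-0.2  0.6  0.1] w 0.5 tilt [ 0. -0. -1.]
units [-0.008 -0.012  0.442]
```

View pics/s3.png

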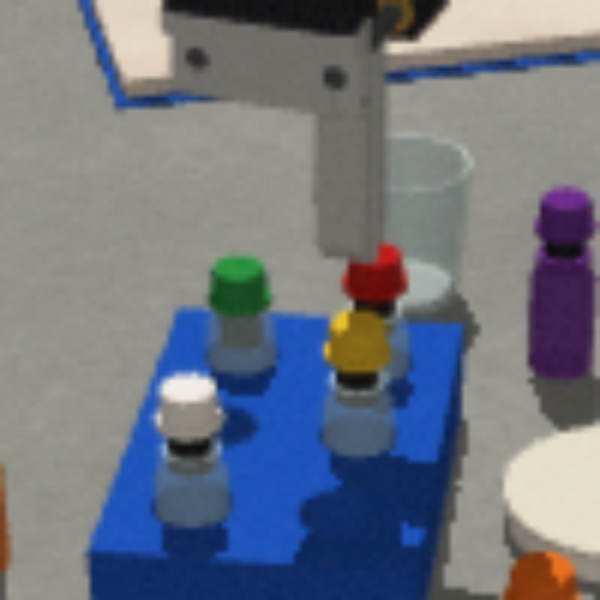

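Green stays down at (240,290), with its stem hidden. The tips at (350,250) are above yellow at (357,340). I press yellow next.

```bash
python3 -m jog '[{"x":0,"y":-0.01,"z":0.2,"ax":0,"ay":0,"az":0,"fingers":0},{"x":0,"y":0,"z":0.2,"ax":0,"ay":0,"az":0,"fingers":0},{"x":0,"y":0,"z":0.1,"ax":0,"ay":0,"az":0,"fingers":0},{"x":0,"y":0,"z":0.08,"ax":0,"ay":0,"az":0,"fingers":0},{"x":0,"y":0,"z":0.06,"ax":0,"ay":0,"az":0,"fingers":0},{"x":0,"y":0,"z":0.06,"ax":0,"ay":0,"az":0,"fingers":0},{"x":0,"y":0,"z":0.06,"ax":0,"ay":0,"az":0,"fingers":0},{"x":0,"y":0,"z":0.06,"ax":0,"ay":0,"az":0,"fingers":0},{"x":0,"y":0,"z":0.06,"ax":0,"ay":0,"az":0,"fingers":0},{"x":0,"y":0,"z":0.04,"ax":0,"ay":0,"az":0,"fingers":0},{"x":0,"y":0,"z":0,"ax":0,"ay":0,"az":0,"fingers":0},{"x":0,"y":0,"z":0,"ax":0,"ay":0,"az":0,"fingers":0}]'; python3 go.py 598.3 36.5 77.3
```

```text
clock: 6.03
ee_pos: [598.0, 37.6, 80.8]
orientation: [0.656, 3.072, 0.0]
contact_force: [-1.3, 0.3, 4.1]
gripper_width: 0.0
clock 6.03 pos [598.   37.6  80.8] F [-1.3  0.3  4.1] w 0.0 tilt [ 0. -0. -1.]
units [-0.018 -0.023  0.087]
```

```bash
python3 -m jog '[{"x":0,"y":0,"z":0.05,"ax":0,"ay":0,"az":0,"fingers":0},{"x":0,"y":0,"z":0.04,"ax":0,"ay":0,"az":0,"fingers":0},{"x":0,"y":0,"z":0,"ax":0,"ay":0,"az":0,"fingers":0},{"x":0,"y":0,"z":0,"ax":0,"ay":0,"az":0,"fingers":0},{"x":0,"y":0,"z":0,"ax":0,"ay":0,"az":0,"fingers":0}]'; python3 go.py 598.3 36.5 77.3
```

```text
clock: 6.45
ee_pos: [598.1, 37.7, 77.3]
orientation: [0.656, 3.072, 0.0]
contact_force: [-1.4, 0.5, 7.2]
gripper_width: 0.7
clock 6.45 pos [598.1  37.7  77.3] F [-1.4  0.5  7.2] w 0.7 tilt [ 0.001  0.    -1.   ]
units [-0.015 -0.025  0.   ]
```

The reading is 7.2 N at z = 77.3, so yellow is home. On to red.

```bash
python3 -m jog '[{"x":0,"y":0,"z":-0.1,"ax":0,"ay":0,"az":0,"fingers":0},{"x":0,"y":0,"z":-0.3,"ax":0,"ay":0,"az":0,"fingers":0},{"x":0,"y":0,"z":-0.4,"ax":0,"ay":0,"az":0,"fingers":0},{"x":0,"y":0,"z":-0.2,"ax":0,"ay":0,"az":0,"fingers":0},{"x":0.08,"y":0.3,"z":0,"ax":0,"ay":0,"az":0,"fingers":0},{"x":0.1,"y":0.5,"z":0,"ax":0,"ay":0,"az":0,"fingers":0},{"x":0.1,"y":0.5,"z":0,"ax":0,"ay":0,"az":0,"fingers":0},{"x":0,"y":0,"z":0,"ax":0,"ay":0,"az":0,"fingers":0},{"x":0,"y":0,"z":0,"ax":0,"ay":0,"az":0,"fingers":0}]'; python3 go.py 608.9 89.8 77.3
python3 - <<'E'
from h import *
c=cam('side');cv2.imwrite('pics/s4.png',cv2.resize(c['img'][140:240,260:360],None,fx=6,fy=6))
E
```

```text
clock: 7.2
ee_pos: [608.7, 91.6, 116.5]
orientation: [-0.652, -3.072, -0.0]
contact_force: [-0.2, -0.3, -0.4]
gripper_width: 0.3
clock 7.2 pos [608.7  91.6 116.5] F [-0.2 -0.3 -0.4] w 0.3 tilt [-0.001  0.    -1.   ]
units [-0.023 -0.039  0.98 ]
```

View pics/s4.png

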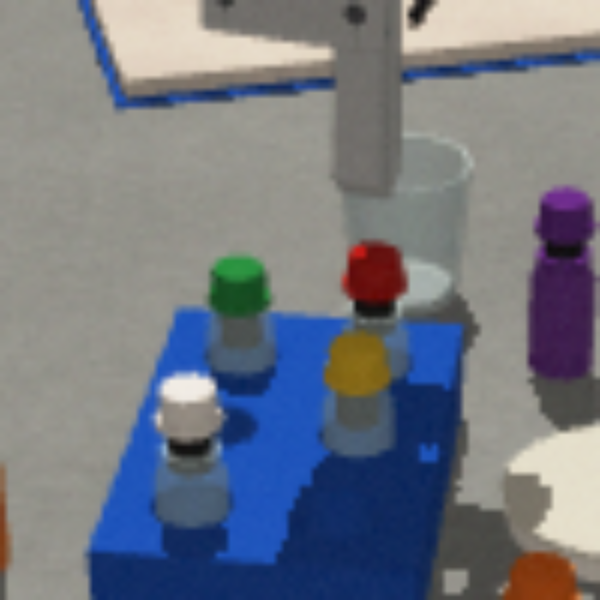

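Yellow is home at (358,365) with its stem hidden, and red at (375,272) is still up below the tips at (368,190). I press red next.

```bash
python3 -m jog '[{"x":-0.02,"y":-0.03,"z":0.2,"ax":0,"ay":0,"az":0,"fingers":0},{"x":0,"y":0,"z":0.2,"ax":0,"ay":0,"az":0,"fingers":0},{"x":0,"y":0,"z":0.1,"ax":0,"ay":0,"az":0,"fingers":0},{"x":0,"y":0,"z":0.06,"ax":0,"ay":0,"az":0,"fingers":0},{"x":0,"y":0,"z":0.06,"ax":0,"ay":0,"az":0,"fingers":0},{"x":0,"y":0,"z":0.06,"ax":0,"ay":0,"az":0,"fingers":0},{"x":0,"y":0,"z":0.06,"ax":0,"ay":0,"az":0,"fingers":0},{"x":0,"y":0,"z":0.06,"ax":0,"ay":0,"az":0,"fingers":0},{"x":0,"y":0,"z":0.06,"ax":0,"ay":0,"az":0,"fingers":0},{"x":0,"y":0,"z":0.04,"ax":0,"ay":0,"az":0,"fingers":0},{"x":0,"y":0,"z":0,"ax":0,"ay":0,"az":0,"fingers":0},{"x":0,"y":0,"z":0,"ax":0,"ay":0,"az":0,"fingers":0}]'; python3 go.py 608.9 89.8 77.3
```

```text
clock: 8.25
ee_pos: [609.3, 88.2, 81.2]
orientation: [0.656, 3.072, -0.0]
contact_force: [-0.6, 0.1, 2.5]
gripper_width: 0.6
clock 8.25 pos [609.3  88.2  81.2] F [-0.6  0.1  2.5] w 0.6 tilt [ 0. -0. -1.]
units [0.025 0.032 0.097]
```

```bash
python3 -m jog '[{"x":0,"y":0,"z":0.05,"ax":0,"ay":0,"az":0,"fingers":0},{"x":0,"y":0,"z":0.05,"ax":0,"ay":0,"az":0,"fingers":0},{"x":0,"y":0,"z":0,"ax":0,"ay":0,"az":0,"fingers":0},{"x":0,"y":0,"z":0,"ax":0,"ay":0,"az":0,"fingers":0},{"x":0,"y":0,"z":0,"ax":0,"ay":0,"az":0,"fingers":0}]'; python3 go.py 608.9 89.8 77.3
```

```text
clock: 8.67
ee_pos: [609.4, 88.2, 77.3]
orientation: [0.656, 3.072, 0.0]
contact_force: [-1.8, -1.2, 7.0]
gripper_width: 0.3
clock 8.67 pos [609.4  88.2  77.3] F [-1.8 -1.2  7. ] w 0.3 tilt [ 0. -0. -1.]
units [0.027 0.031 0.   ]
```

The reading is 7.0 N at z = 77.3, so red is home. I retreat straight up, then aside.

```bash
python3 -m jog '[{"x":0,"y":0,"z":-0.1,"ax":0,"ay":0,"az":0,"fingers":0},{"x":0,"y":0,"z":-0.4,"ax":0,"ay":0,"az":0,"fingers":0},{"x":0,"y":0,"z":-0.6,"ax":0,"ay":0,"az":0,"fingers":0},{"x":0,"y":0,"z":-0.7,"ax":0,"ay":0,"az":0,"fingers":0},{"x":0,"y":0,"z":-0.7,"ax":0,"ay":0,"az":0,"fingers":0},{"x":0.3,"y":0.3,"z":-0.4,"ax":0,"ay":0,"az":0,"fingers":0},{"x":0.6,"y":0.4,"z":0,"ax":0,"ay":0,"az":0,"fingers":0},{"x":0.6,"y":0.4,"z":0,"ax":0,"ay":0,"az":0,"fingers":0},{"x":0.6,"y":0.4,"z":0,"ax":0,"ay":0,"az":0,"fingers":0},{"x":0.6,"y":0.4,"z":0,"ax":0,"ay":0,"az":0,"fingers":0},{"x":0.6,"y":0.4,"z":0,"ax":0,"ay":0,"az":0,"fingers":0},{"x":0.3,"y":0.2,"z":0,"ax":0,"ay":0,"az":0,"fingers":0}]'; 
python3 -m jog '[{"x":0.4,"y":0.3,"z":0,"ax":0,"ay":0,"az":0,"fingers":0},{"x":0.6,"y":0.4,"z":0,"ax":0,"ay":0,"az":0,"fingers":0},{"x":0.6,"y":0.4,"z":0,"ax":0,"ay":0,"az":0,"fingers":0},{"x":0.3,"y":0.2,"z":0,"ax":0,"ay":0,"az":0,"fingers":0},{"x":0,"y":0,"z":0,"ax":0,"ay":0,"az":0,"fingers":0},{"x":0,"y":0,"z":0,"ax":0,"ay":0,"az":0,"fingers":0}]'
python3 - <<'E'
from h import *
c=cam('side');cv2.imwrite('pics/s5.png',cv2.resize(c['img'][150:290,230:400],None,fx=4,fy=4,interpolation=cv2.INTER_CUBIC))
c=cam('top');a=cv2.imread('pics/top0.png');b=c['img']
cv2.imwrite('pics/t5.png',np.vstack([cv2.resize(i[110:300,180:470],None,fx=1.55,fy=1.55) for i in (a,b)]))
E
```

```text
clock: 9.67
ee_pos: [516.4, 241.6, 192.9]
orientation: [-0.651, -3.072, -0.001]
contact_force: [-0.0, -0.9, 0.6]
gripper_width: 0.4
clock: 10.17
ee_pos: [470.1, 317.3, 192.9]
orientation: [-0.654, -3.073, 0.0]
contact_force: [0.4, 0.1, -0.1]
gripper_width: 0.6
```

View pics/s5.png

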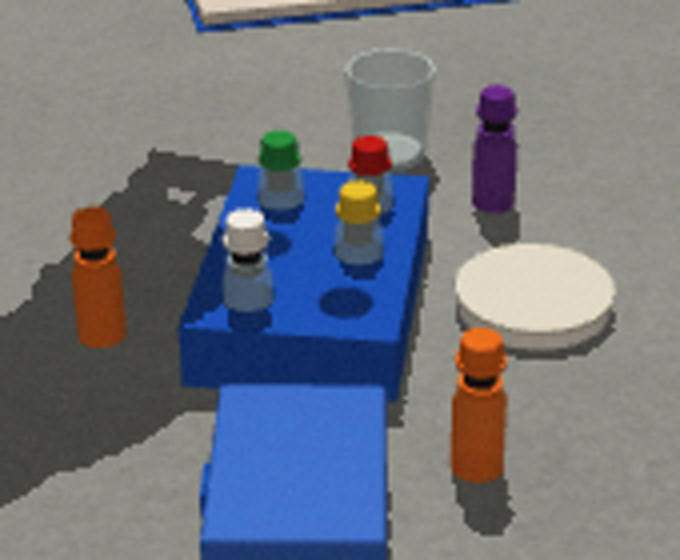

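View pics/t5.png

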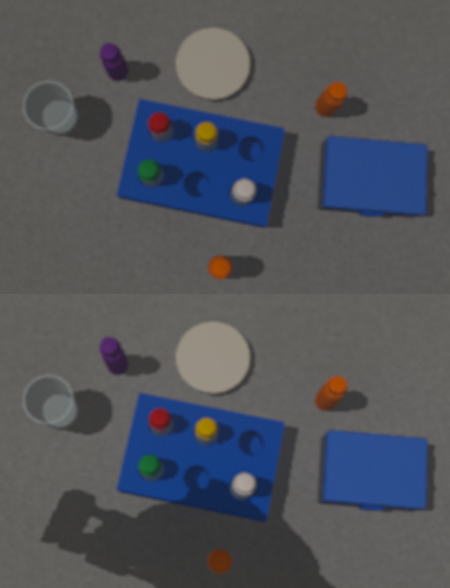

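The side view shows green (280,150), red (370,160) and yellow (358,203) seated with no stem visible. White (246,232) is still up with its black stem showing. The before/after top views show the beaker, dish, tip box and look-alikes unmoved, and the arm is clear.

```bash
python3 -c "
from cell import arm
print(arm.job_done())"
```

```text
the job is handed in; nothing more can be done
None
```

I pushed the green, yellow and red stoppers home in that order with the shut fingertips, then lifted clear and handed the job in at about 10.3 s.

- **Pressing:** the tool force settled at 6.8 N (green), 7.2 N (yellow) and 7.0 N (red). The fingertips were at 77.3–77.6 mm, about where a stopper at 81 mm with its crown slightly compressed should put them.
- **Last pictures:** the three stoppers sit on their vials with no black stem showing. The white stopper is still up, and the beaker, tip box, dish and look-alikes look unmoved.
- **Robot:** it finished at about 193 mm height, well to the side of the rack, with force readings near zero.
- **Disagreements:** the two ways of locating the stoppers differed by about 1.5 mm, and by 2 mm for white. The fingertips also ended about 1–2 mm off the aimed centre on yellow and red. My first move command was refused for missing keys, and nothing moved.

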